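Stand the blown-over price board back on its pin

TASK

The price board on the market stall has blown over. Stand it upright again on the steel mounting plate, with the hole in its foot dropped over the plate's pin so that the foot lies flat and lined up inside the yellow outline, setting it down gently, and let go. Leave the cup, the bottle and the potato punnet where they stand.

Things in the scene. Friction and masses are not known exactly. Their poses are not given: they have to be found in the camera images.
- board: Price-board stand, 0.35 kg (+-30 %), lying on its side. Origin: centre of the foot's underside; own z = the stand's up, x = panel normal, y = width. At the start own z is level and points roughly to the robot's left (world +y), own x roughly to world +x, +y edges rest on the stall. Grey foot 110 (x) by 100 (y) by 12 mm (z 0 to 12); two 10 mm rods at x = -15, y = +-28 carry the panel.
- foot_hole (a point): Centre of the upright 15 mm through hole in the board's foot, at its underside (board frame x = 35, y = 0, z = 0 mm). Axes as the board's.
- panel_top (a point): Middle of the top edge of the board's panel (board frame x = -15, y = 0, z = 190 mm); axes as the board's. Panel: flat wood with blank dark faces, 12 mm thick (x -21 to -9), 100 mm wide (y -50 to +50), z 95 to 190 mm. While the stand lies, the panel stands on edge and its -y edge is uppermost, 100 mm above the stall.
- mount: Fixed steel mounting plate 150 (x) by 130 (y) by 6 mm on the stall; origin: centre of its underside, z up. A yellow line round a 116 by 106 mm rectangle centred on it marks the foot's place: there the board's axes point along the plate's, the origins are one above the other and the foot's underside is at z = 6 mm.
- pin_tip (a point): Centre of the top of the fixed brass pin on the plate (mount frame x = 35, y = 0, z = 20 mm). The pin is 12 mm thick and stands 14 mm above the plate, flat-topped with a 1 mm chamfer; the sharp-edged hole leaves 1.5 mm all round.
- cup: White cup, 72 mm wide at the mouth, 85 mm tall, upright; leave alone. Origin at the centre of its underside.
- bottle: Green glass bottle, 64 mm wide, 170 mm tall, upright; leave alone. Origin at the centre of its underside.
- punnet: Blue-green open punnet of potatoes, 110 (x) by 130 mm (y), about 60 mm tall; leave alone. Origin at the centre of its underside.
Mind the look-alikes: they are no part of the job. What is meant by the board is not orange, and is the larger of those in its own colour.

How it is judged:
At the end, for the whole second after the job is handed in: The board is let go and at rest upright (0.06 rad), foot flat on the plate (underside under 3 mm off it), hole round the pin (centres within 4 mm), foot lined up with the yellow outline (foot and plate centres within 15 mm, about 0.4 rad of turn) (horizontal distance between foot_hole and pin_tip below 0.004 m and z of board in the frame of mount between 0.003 and 0.009 m and angle between board's own z axis and vertical below 0.06 rad and horizontal distance between board and mount below 0.015 m and linear speed of board below 0.02 m/s); the robot touches nothing.
It fails at once if the cup, bottle or punnet is moved more than 30 mm or tipped (distance of any of cup, bottle, punnet from where it was at the start of the episode above 0.03 m or angle between any of cup, bottle, punnet's own z axis and vertical above 0.5 rad).
It fails at once if the board is dropped or pressed hard on the plate or its pin (over 60 N) (contact force between board and mount above 60 N).
It also fails if it takes over 45 s, if anything falls off the work surface, if the arm or the gripper's body presses on something with over 40 N, if the wrist force passes 120 N, or if a joint passes its speed limit or range.

ROBOT

A 6-joint arm with a two-finger parallel gripper is mounted at the origin on the work surface. World frame = base frame: x ahead of the robot, y to its left, z up, the work surface at z = 0. Lengths are in m, angles in rad, forces in N, time in s.
With the tool pointing down it reaches from about 0.35 to 0.725 m from the base axis. Payload 4.3 kg.
Tool frame: the origin (TCP) lies on the centre line of the jaws, within the pads' length; the fingertips stand 14 mm ahead of it and the grasp point (between the pads) lies 5 mm behind it; z points along the fingers, x is the direction in which the jaws open and shut, and the axes are right-handed (so a half turn about z gives the same grasp; the last joint's range is limited). The gripper opens to 85 mm and grips with 20 to 120 N. Pads are 22 mm wide; open, the fingers measure 114 mm over their backs; the gripper's body (76 mm by 85 mm) begins 54 mm behind the grasp point. The pads swing forward as they close: fully open they stand 13 mm farther back than shut.
Start: joints at [-1.235, 0.377, 0.081, 1.274, 0, 1.46], TCP at [0.248, -0.519, 0.245] pointing down, gripper open.
Joint ranges: [-2.72, 2.72], [-0.84, 1.66], [-1.02, 1.22], [-1.77, 2.12], [-1.37, 1.28], [-3.14, 3.14]. Speed limits (rad/s): [2.57, 2.57, 3.14, 3.14, 3.14, 3.14].

INTERFACE

Orientations are given as a unit quaternion [x, y, z, w].
In Python, from plant import arm gives the robot as it stands. Calls block until the motion is done:
- arm.move_pose(position, orientation): joint-space move of the TCP to a pose.
- arm.move_linear(position, orientation=None, v=0.15, threshold=None): straight line of the TCP; orientation=None keeps the orientation; v is the mean speed in m/s. With threshold (N) it stops when the force on the tool has changed by that much, and returns True; else False.
- arm.set_joints(angles): joint-space move.
- arm.grip(opening): finger opening in m; the grip force is fixed at half the most; returns when the fingers have stopped.
- arm.wait(seconds).
- arm.inverse_kinematics(position, orientation): joint angles nearest the present ones, or None.
- arm.read_state(): the state.
- arm.get_image(name): name is "scene" or "top" or "wrist"; returns a dict with "pixels" (420x560x3 uint8, red, green, blue), "K" (3x3 intrinsics, pixels), "distortion" ([k1, k2, p1, p2, k3] as OpenCV has them; the pictures are not rectified), "T" (4x4, takes a point from camera to world coordinates). Camera axes: x right, y up, looking along -z (the intrinsics and any distortion apply to the point x, -y, -z); pixel columns grow to the right and rows downward; lengths in m; the calibration is good to about 2 mm. A picture is of the moment at which its call begins. There is no depth.
A pose or a line that the arm cannot do raises arm.Unreachable and nothing moves.
- arm.close_job(): hands the job in, once; it reports no verdict.
Trained networks look in the newest picture that a camera, given by its name, has taken for a name from the list of things; names that differ only in an ending like _2 or _b are one class to them, and where a whole thing is asked for, a point or a joint stands for the part that bears it (a point fixed in the world has none). Each returns a list of dicts, best first, with "p" (0 to 1); they miss things now and then, are a little off and sometimes report something else, mostly with a low value. They report only what shows in the picture. A call takes as long as a camera call. They do not tell look-alikes from the thing itself.
- arm.cut_out(thing, camera): "region" (420x560 bool, what is visible of it).
- arm.place_of(thing, camera): "at" ([x, y, z] in m, in world coordinates, good to about 4 mm: a listed point, or the origin of a listed thing).
The state is a dict: "time": time; "joint_positions": joint angles; "joint_velocities": joint speeds; "effort": joint torques, N m; "tool_pos": TCP position; "eef_rot": TCP orientation; "contact_force": force on the tool from outside, world axes, zero at the start; "wrist_torque": the same for the moment, N m; "width": finger opening in m.
Only numpy, scipy, OpenCV 4.12 (cv2) and the standard library are available. Lean on these libraries where they do the work, as an engineer would, in place of code of your own. Each camera call takes 0.05 s, during which the arm holds its last target.

## Working session

There is one attempt and no reset: what is moved stays moved. The work goes in short steps, each a Python script; the robot and the scene stay as the last script left them, time stands still between calls to the robot, and variables do not carry over. Pictures are saved under pics/ and viewed, and the job is handed in when it is done.

```bash
ls; mkdir -p pics
cat > h.py <<'E'
import numpy as np, cv2
from plant import arm
def save(im,name,crop=None,s=1):
    p=im["pixels"][:,:,::-1]
    if crop: x0,y0,x1,y1=crop; p=p[y0:y1,x0:x1]
    if s!=1: p=cv2.resize(p,None,fx=s,fy=s,interpolation=cv2.INTER_CUBIC)
    cv2.imwrite("pics/"+name+".png",p)
def proj(im,P):
    P=np.atleast_2d(P).astype(float); T=np.linalg.inv(im["T"]); c=P@T[:3,:3].T+T[:3,3]
    c=c*[1,-1,-1]
    return cv2.projectPoints(c,np.zeros(3),np.zeros(3),np.array(im["K"],float),np.array(im["distortion"],float))[0][:,0]
def ray(im,uv):
    q=cv2.undistortPoints(np.array(uv,float).reshape(-1,1,2),np.array(im["K"],float),np.array(im["distortion"],float))[:,0]
    d=np.c_[q[:,0],-q[:,1],-np.ones(len(q))]@im["T"][:3,:3].T
    return im["T"][:3,3],d
def onz(im,uv,z):
    o,d=ray(im,uv); return o+d*((z-o[2])/d[:,2:3])
E
python3 - <<'E'
from h import *
for n in("scene","top","wrist"):
    im=arm.get_image(n); save(im,n+"0"); print(n,im["T"][:3,3].round(3),-im["T"][:3,2].round(2))
    if n!="wrist":
        for t in("board","foot_hole","panel_top","mount","pin_tip","cup","bottle","punnet"):
            print(t,[(round(d["p"],2),np.round(d["at"],3).tolist(),proj(im,d["at"])[0].round().tolist()) for d in arm.place_of(t,n)[:4]])
print(arm.read_state())
E
```

```text
pics
scene [ 0.997 -0.655  0.933] [-0.39  0.53 -0.75]
board [(0.85, [0.533, 0.058, 0.053], [302.0, 186.0]), (0.81, [0.34, -0.048, 0.033], [213.0, 183.0]), (0.74, [0.392, 0.295, 0.051], [310.0, 115.0])]
foot_hole [(0.95, [0.365, 0.314, 0.052], [305.0, 107.0]), (0.89, [0.36, -0.065, 0.035], [215.0, 190.0]), (0.74, [0.566, 0.052, 0.052], [312.0, 194.0])]
panel_top [(0.7, [0.577, 0.249, 0.052], [359.0, 151.0]), (0.69, [0.29, 0.133, 0.05], [244.0, 132.0]), (0.62, [0.428, 0.058, 0.036], [268.0, 173.0])]
mount [(0.62, [0.549, -0.306, 0.002], [208.0, 308.0])]
pin_tip [(0.74, [0.586, -0.311, 0.02], [218.0, 314.0])]
cup [(0.71, [0.759, 0.004, 0.0], [370.0, 259.0]), (0.53, [0.577, 0.248, 0.051], [359.0, 151.0])]
bottle [(0.85, [0.754, 0.172, -0.002], [403.0, 214.0])]
punnet [(0.88, [0.35, -0.32, 0.003], [136.0, 265.0])]
top [ 0.375 -0.024  0.895] [ 0.21 -0.01 -0.98]
board [(0.98, [0.346, -0.051, 0.039], [294.0, 310.0]), (0.91, [0.39, 0.294, 0.047], [117.0, 297.0]), (0.79, [0.531, 0.061, 0.052], [233.0, 220.0])]
foot_hole [(0.91, [0.364, -0.067, 0.035], [301.0, 300.0])]
panel_top [(0.95, [0.577,
[... 543 characters left out ...]
{'time': 0.95, 'joint_positions': array([-1.23531814e+00,  3.77277920e-01,  8.10222816e-02,  1.27440439e+00,
       -1.77717912e-05,  1.46049546e+00]), 'joint_velocities': array([ 0.0010129 ,  0.00010543,  0.00110614,  0.00059216,  0.00116211,
       -0.00029831]), 'effort': array([ 4.57572432e-04, -4.63523948e+01,  2.70161355e+01,  1.66307736e-04,
       -1.43692246e-04,  8.90571723e-07]), 'tool_pos': array([ 0.24793216, -0.51884933,  0.24535063]), 'eef_rot': array([ 8.45919890e-01, -5.33309980e-01,  4.77612082e-05,  4.94198773e-05]), 'contact_force': array([ 0.11764636, -0.88290506, -0.3867368 ]), 'wrist_torque': array([ 0.00981087, -0.01396659, -0.03654048]), 'width': 0.08529251629461551}
```

View pics/scene0.png

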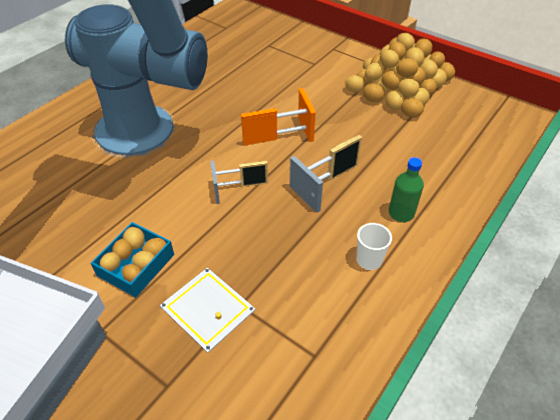

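View pics/top0.png

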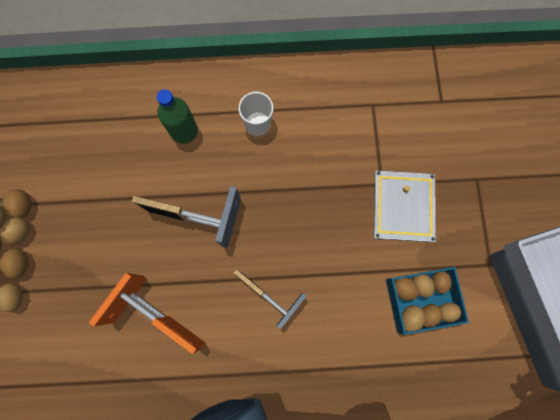

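Candidates in the scene view are the orange stand (275,120), the small grey-footed stand (240,178) and the large grey-footed stand (325,170). The board must be neither orange nor the smaller grey one, so it is the one at (325,170), which is (185,212) in top. I'll confirm with crops and an overlaid wireframe.

```bash
cat >> h.py <<'E'
from scipy.spatial.transform import Rotation as R
def box(x0,x1,y0,y1,z0,z1): return np.array([[x,y,z] for x in(x0,x1) for y in(y0,y1) for z in(z0,z1)])/1000.
ED=[(0,1),(2,3),(4,5),(6,7),(0,2),(1,3),(4,6),(5,7),(0,4),(1,5),(2,6),(3,7)]
def overlay(im,M,t,boxes,name,crop,s):
    x0,y0,x1,y1=crop
    p=cv2.resize(im["pixels"][y0:y1,x0:x1,::-1],None,fx=s,fy=s,interpolation=cv2.INTER_CUBIC)
    raw=p.copy()
    for b in boxes:
        q=((proj(im,b@M.T+t)-[x0,y0]+.5)*s).round().astype(int)
        for i,j in ED: cv2.line(p,tuple(map(int,q[i])),tuple(map(int,q[j])),(255,0,255),1)
    cv2.imwrite("pics/"+name+".png",np.hstack([raw,p]))
FOOT=box(-55,55,-50,50,0,12); PANEL=box(-21,-9,-50,50,95,190)
PLATE=box(-75,75,-65,65,0,6); LINE=box(-58,58,-53,53,6,6)
def Mlying(a):
    s,c=np.sin(a),np.cos(a); x=[c,-s,0];y=[0,0,-1];z=[s,c,0]; return np.array([x,y,z]).T
E
python3 - <<'E'
from h import *
t=arm.get_image("top"); s=arm.get_image("scene")
M=Mlying(np.radians(17.9)); o=np.array([.532,.060,.05])
overlay(t,M,o,[FOOT,PANEL],"bt1",(120,170,250,250),3)
overlay(s,M,o,[FOOT,PANEL],"bs1",(280,125,370,215),4)
M=R.from_euler("z",-.05).as_matrix(); o=np.array([.55,-.3055,0])
overlay(t,M,o,[PLATE,LINE,box(35,35,-6,6,6,20)],"mt1",(360,155,450,255),4)
overlay(s,M,o,[PLATE,LINE,box(35,35,-6,6,6,20)],"ms1",(155,260,260,355),3)
for n in("top","scene"):
  for th in("board","foot_hole","panel_top","mount","pin_tip"):
    arm.get_image(n)
    print(n,th,[(round(d["p"],2),np.round(d["at"],4).tolist()) for d in arm.place_of(th,n)[:4]])
  for i,d in enumerate(arm.cut_out("mount",n)[:1]): print(d["p"],d["region"].sum())
E
```

```text
top board [(0.97, [0.389, 0.2957, 0.0482]), (0.94, [0.3453, -0.0501, 0.0373]), (0.8, [0.5357, 0.0603, 0.0517])]
top foot_hole [(0.81, [0.363, -0.0673, 0.0365]), (0.65, [0.3597, 0.3152, 0.0518]), (0.57, [0.569, 0.0508, 0.0521]), (0.48, [0.535, 0.0616, 0.0486])]
top panel_top [(0.68, [0.2866, 0.1313, 0.0497]), (0.62, [0.5792, 0.2482, 0.05]), (0.58, [0.4286, 0.0555, 0.0333])]
top mount [(0.58, [0.551, -0.3049, -0.0028])]
top pin_tip [(0.76, [0.5879, -0.3107, 0.0197])]
0.93 4079
scene board [(0.66, [0.3414, -0.0463, 0.0329]), (0.61, [0.392, 0.2938, 0.0505]), (0.56, [0.5322, 0.0568, 0.0539])]
scene foot_hole [(0.85, [0.3627, 0.3136, 0.0497]), (0.81, [0.566, 0.0538, 0.0484]), (0.81, [0.3625, -0.0648, 0.0383])]
scene panel_top [(0.92, [0.4283, 0.0608, 0.0353]), (0.87, [0.5758, 0.2478, 0.0523]), (0.74, [0.2856, 0.1335, 0.047])]
scene mount [(0.77, [0.5532, -0.3071, -0.0009])]
scene pin_tip [(0.85, [0.5874, -0.3107, 0.0205])]
0.98 4020
```

View pics/bt1.png

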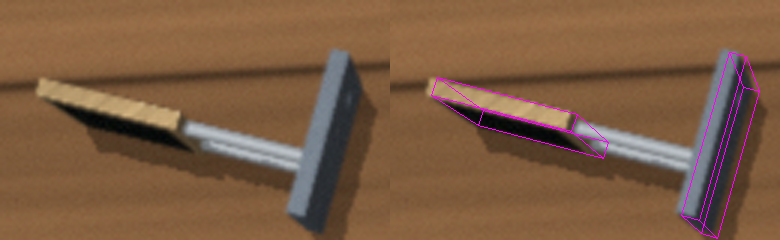

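View pics/bs1.png

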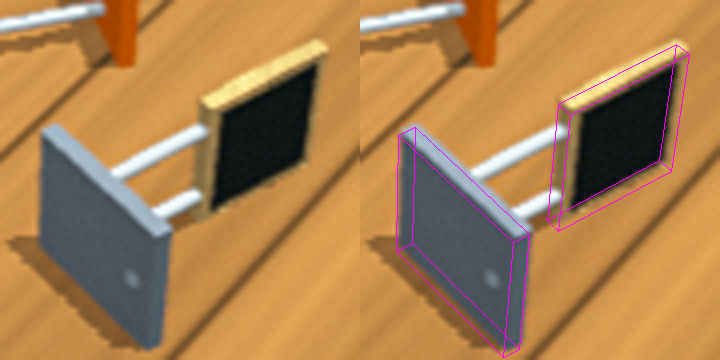

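View pics/mt1.png

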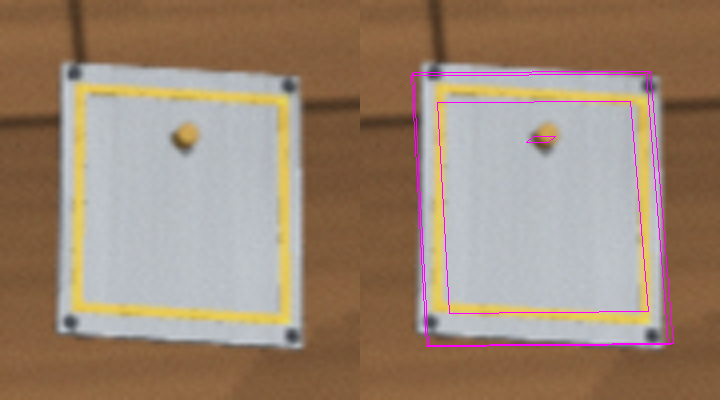

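View pics/ms1.png

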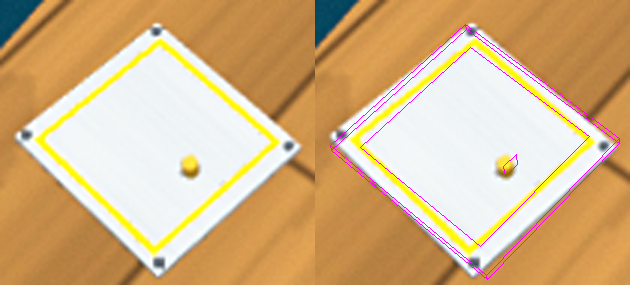

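```bash
cat > fit.py <<'E'
from h import *
from scipy.optimize import least_squares
t=arm.get_image("top"); s=arm.get_image("scene")
def px(l,o,k): return np.array(l)/k+np.array(o)-.5
mP=np.array([[75,65,6],[75,-65,6],[-75,-65,6],[-75,65,6],[35,0,20]])/1e3
mt=px([(62,65),(298,78),(302,347),(58,331),(187,132)],(360,155),4)
mS=np.array([[-75,65,6],[75,65,6],[75,-65,6],[-75,-65,6],[35,0,20]])/1e3
ms=px([(156,24),(299,146),(159,275),(17,135),(190,158)],(155,260),3)
bP=np.array([[-9,-50,190],[-21,-50,190],[-21,-50,95],[-9,-50,95],[55,-50,12],[55,-50,0],[-55,-50,12],[-55,-50,0],[-55,50,0]])/1e3
bt=px([(41,79),(37,94),(178,130),(183,113),(330,49),(348,52),(288,211),(304,219),(322,234)],(120,170),3)
bS=np.array([[-55,-50,0],[55,-50,0],[55,50,0],[-55,50,0],[55,-50,12],[55,50,12],[-55,-50,12],[-9,-50,190],[-21,-50,190],[-21,-50,95],[-9,-50,95]])/1e3
bs=px([(41,134),(157,237),(147,348),(40,247),(171,230),(160,342),(57,124),(327,47),(319,40),(199,99),(214,113)],(280,125),4)
def res(p):
    Mm=R.from_euler("z",p[2]).as_matrix(); om=[p[0],p[1],0]; Mb=Mlying(p[5]); ob=[p[3],p[4],.05]
    st,ss=p[6:8],p[8:10]
    return np.r_[(proj(t,mP@Mm.T+om)+st-mt).ravel(),(proj(s,mS@Mm.T+om)+ss-ms).ravel(),(proj(t,bP@Mb.T+ob)+st-bt).ravel(),(proj(s,bS@Mb.T+ob)+ss-bs).ravel(),p[6:]/1.]
r=least_squares(res,[.55,-.305,0,.533,.06,.31,0,0,0,0])
print(r.x.round(4)); f=r.fun
print(f[:10].reshape(-1,2).round(1).tolist(),f[10:20].reshape(-1,2).round(1).tolist()); print(f[20:38].reshape(-1,2).round(1).tolist()); print(f[38:-4].reshape(-1,2).round(1).tolist())
E
python3 fit.py
```

```text
[ 0.5499 -0.3054 -0.1171  0.5332  0.0632  0.3002 -0.0953 -0.5692 -0.4295
 -0.4036]
[[-0.1, -0.6], [0.2, -0.3], [0.2, 0.4], [-0.1, 0.8], [0.2, 0.5]] [[0.5, -0.7], [0.9, -0.3], [-0.0, -0.0], [-0.7, 0.2], [0.2, 0.9]]
[[-0.1, -0.5], [-0.6, 0.3], [-0.7, -0.0], [-0.6, -0.3], [0.8, -0.1], [0.7, 0.3], [-0.6, 0.5], [0.2, -0.7], [0.5, 0.2]]
[[-0.1, -0.6], [-0.1, 0.2], [0.0, 1.2], [-0.5, 0.1], [0.5, -0.2], [0.6, 0.5], [-0.1, -0.1], [0.5, 0.4], [-0.7, -0.4], [0.0, 0.0], [-0.5, -0.8]]
```

The crop confirms it: large, grey foot, wood panel with dark faces, and the fit is sub-pixel in both cameras. Next I check which grasp tilts are reachable.

```bash
cat >> h.py <<'E'
MO=np.array([.5499,-.3054,0]); MY=-.1171
BO=np.array([.5332,.0632,.05]); BA=.3002
def toolpose(Mb,ob,g,tau,flip):
    """g grasp point (grasp pt in board frame, m); returns TCP pos, quat"""
    d=np.array([0,np.cos(tau),-np.sin(tau)]); x=np.array([1.,0,0])*flip; y=np.cross(d,x)
    T=Mb@np.array([x,y,d]).T
    tcp=np.asarray(ob)+Mb@(np.asarray(g)+.005*d)
    return tcp,R.from_matrix(T).as_quat()
E
python3 - <<'E'
from h import *
Mi=Mlying(BA); Mf=R.from_euler("z",MY).as_matrix()
for tau in np.radians([0,10,20,30,40,45,50,60]):
  for f in (1,-1):
    for g in([-.015,-.03,.125],[-.015,-.028,.14]):
      o=[]
      for Mb,ob in((Mi,BO),(Mi,BO+[0,0,.15]),(Mf,MO+[0,0,.006]),(Mf,MO+[0,0,.12])):
        p,q=toolpose(Mb,ob,g,tau,f); k=arm.inverse_kinematics(p,q); o.append(None if k is None else np.round(k,2).tolist())
      print(round(np.degrees(tau)),f,g[2],o)
E
```

```text
0 1 0.125 [[0.22, 0.5, -0.18, 0.89, 0.0, 2.09], [0.22, 0.41, 0.07, 1.24, 0.0, 2.09], None, None]
0 1 0.14 [[0.24, 0.52, -0.16, 0.89, 0.0, 2.11], [0.24, 0.43, 0.1, 1.24, 0.0, 2.11], None, None]
0 -1 0.125 [[0.22, 0.5, -0.18, 0.89, 0.0, -1.05], [0.22, 0.41, 0.07, 1.24, 0.0, -1.05], None, None]
0 -1 0.14 [[0.24, 0.52, -0.16, 0.89, 0.0, -1.03], [0.24, 0.43, 0.1, 1.24, 0.0, -1.03], None, None]
10 1 0.125 [[0.29, 0.59, -0.05, 1.03, -0.14, 2.17], [0.29, 0.5, 0.21, 1.37, -0.14, 2.17], None, None]
10 1 0.14 [[0.31, 0.61, -0.02, 1.05, -0.14, 2.19], [0.31, 0.52, 0.24, 1.39, -0.14, 2.19], None, None]
10 -1 0.125 [[0.29, 0.59, -0.05, 1.03, -0.14, -0.98], [0.29, 0.5, 0.21, 1.37, -0.14, -0.98], None, None]
10 -1 0.14 [[0.31, 0.61, -0.02, 1.05, -0.14, -0.95], [0.31, 0.52, 0.24, 1.39, -0.14, -0.95], None, None]
20 1 0.125 [[0.35, 0.69, 0.1, 1.2, -0.28, 2.25], [0.35, 0.61, 0.36, 1.53, -0.28, 2.25], None, None]
20 1 0.14 [[0.37, 0.72, 0.14, 1.22, -0.27, 2.27], [0.37, 0.64, 0.4, 1.55, -0.27, 2.27], None, None]
20 -1 0.125 [[0.35, 0.69, 0.1, 1.2, -0.28, -0.89], [0.35, 0.61, 0.36, 1.53, -0.28, -0.89], Non
[... 1929 characters left out ...]
, None, [-0.88, 0.97, 0.61, 1.73, 0.48, -2.47], [-0.88, 0.95, 0.87, 2.01, 0.48, -2.47]]
50 -1 0.14 [[0.5, 1.17, 0.76, 1.87, -0.56, -0.56], None, [-0.88, 0.96, 0.62, 1.76, 0.48, -2.47], [-0.88, 0.96, 0.91, 2.05, 0.48, -2.47]]
60 1 0.125 [[0.51, 1.33, 0.97, 2.11, -0.64, 2.7], None, [-0.84, 0.83, 0.43, 1.53, 0.38, 0.78], [-0.84, 0.81, 0.68, 1.8, 0.38, 0.78]]
60 1 0.14 [None, None, [-0.84, 0.82, 0.45, 1.56, 0.39, 0.78], [-0.84, 0.81, 0.71, 1.84, 0.39, 0.78]]
60 -1 0.125 [[0.51, 1.33, 0.97, 2.11, -0.64, -0.44], None, [-0.84, 0.83, 0.43, 1.53, 0.38, -2.36], [-0.84, 0.81, 0.68, 1.8, 0.38, -2.36]]
60 -1 0.14 [None, None, [-0.84, 0.82, 0.45, 1.56, 0.39, -2.36], [-0.84, 0.81, 0.71, 1.84, 0.39, -2.36]]
```

```bash
cat >> h.py <<'E'
TAU=np.radians(47); G=np.array([-.015,-.026,.146])
def Mphi(phi,yaw): # phi 0 lying, pi/2 upright; board x at yaw
    return R.from_euler("z",yaw).as_matrix()@R.from_euler("x",phi-np.pi/2).as_matrix()
def path():
    """list of (M,o)"""
    L=[]; M0=Mlying(BA); piv=np.array([-.0,.05,0]); P=BO+M0@piv
    for ph in (12,24,36,48,60):
        M=Mphi(np.radians(ph),-BA); L.append((M,P+[0,0,.004]-M@piv))
    return L
E
python3 - <<'E'
from h import *
print(np.abs(Mphi(0,-BA)-Mlying(BA)).max())
p,q=toolpose(Mlying(BA),BO,G,TAU,1); d=R.from_quat(q).as_matrix()[:,2]; print(p,d)
for b in(0,.05,.09,.12): print(b,arm.inverse_kinematics(p-b*d,q))
for M,o in path():
    k=arm.inverse_kinematics(*toolpose(M,o,G,TAU,1)); print(o.round(3),None if k is None else k.round(2))
Mf=Mphi(np.pi/2,MY)
for ph,dy,h in((60,.3,.06),(60,.2,.06),(75,.2,.06),(75,.1,.06),(85,.05,.06),(90,0,.06),(90,0,.04),(90,0,.006)):
    k=arm.inverse_kinematics(*toolpose(Mphi(np.radians(ph),MY),MO+[-.01*dy/.3,dy,h],G,TAU,1)); print(ph,dy,h,None if k is None else k.round(2))
t=arm.get_image("top"); s=arm.get_image("scene")
print(onz(t,[(493,250),(545,380),(530,240),(20,200)],.05).round(3)); print(onz(s,[(100,295),(0,258)],.08).round(3))
E
```

```text
2.2204460492503136e-16
[0.56096334 0.20361294 0.07259001] [-0.21626953 -0.69864564 -0.68199836]
0 [ 0.49677547  1.12626629  0.70796937  1.80679645 -0.53649142  2.55378369]
0.05 [ 0.52984149  1.23210015  1.02456023  2.0327096  -0.5161674   2.58395016]
0.09 None
0.12 None
[0.53  0.053 0.053] [ 0.43  0.87  0.4   1.54 -0.44  2.4 ]
[0.527 0.044 0.05 ] [ 0.34  0.66  0.16  1.32 -0.32  2.25]
[0.525 0.035 0.044] [ 0.22  0.48 -0.04  1.15 -0.17  2.1 ]
[0.522 0.028 0.037] [ 0.07  0.35 -0.2   1.02  0.02  1.94]
[0.52  0.022 0.029] [-0.1   0.27 -0.31  0.95  0.22  1.77]
60 0.3 0.06 [-0.16  0.3  -0.18  1.1   0.23  1.53]
60 0.2 0.06 [-0.34  0.34 -0.12  1.16  0.22  1.34]
75 0.2 0.06 [-0.53  0.44 -0.03  1.31  0.44  1.11]
75 0.1 0.06 [-0.67  0.56  0.16  1.44  0.41  0.96]
85 0.05 0.06 [-0.81  0.78  0.45  1.71  0.49  0.76]
90 0 0.06 [-0.89  0.98  0.8   1.96  0.51  0.64]
90 0 0.04 [-0.89  0.99  0.75  1.91  0.51  0.64]
90 0 0.006 [-0.89  1.    0.68  1.83  0.51  0.64]
[[ 0.441 -0.459  0.05 ]
 [ 0.189 -0.52   0.05 ]
 [ 0.457 -0.538  0.05 ]
 [ 0.598  0.5    0.05 ]]
[[ 0.401 -0.437  0.08 ]
 [ 0.171 -0.497  0.08 ]]
```

Run:
```python
from h import *
M=Mlying(BA)
arm.grip(.06)
p1,q1=toolpose(M,BO+[0,0,.16],G,np.radians(15),1)
arm.move_pose(p1,q1)
p2,q2=toolpose(M,BO+[0,0,.05],G,np.radians(25),1)
arm.move_linear(p2,q2,v=.2)
st=arm.read_state(); print(st["time"],st["tool_pos"]-p2,st["contact_force"],st["width"])
for n in("scene","top","wrist"): save(arm.get_image(n),n+"1")
```

```text
6.2083 [ 0.00041554 -0.00013546  0.00056151] [-0.94559945  1.09973658  0.77176991] 0.06011802870325379
```

```bash
python3 -c "
import cv2,numpy as np
a=cv2.imread('pics/scene1.png')[60:270,200:480];b=cv2.imread('pics/wrist1.png');b=cv2.resize(b,(373,280));a=cv2.resize(a,(373,280))
cv2.imwrite('pics/c1.png',np.hstack([a,b]))"
```

```text
(no output)
```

View pics/c1.png

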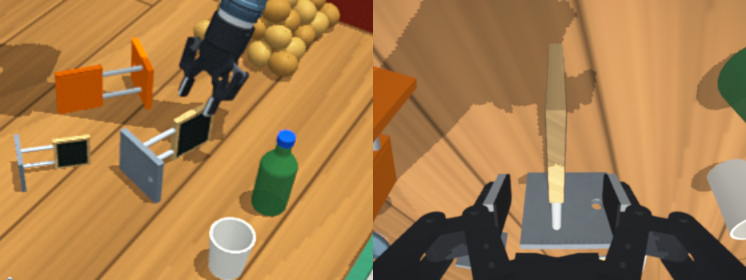

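The panel edge lies centred between the open fingers (wrist crop, about 556 against the 557 centre), well clear of the bottle. Now I grasp it.

Run:
```python
from h import *
M=Mlying(BA)
p,q=toolpose(M,BO,G,TAU,1)
print(arm.move_linear(p,q,v=.12,threshold=12))
st=arm.read_state(); print(st["time"],st["tool_pos"]-p,st["contact_force"],st["width"])
save(arm.get_image("scene"),"scene2",(250,80,390,220),4)
arm.grip(0.0)
st=arm.read_state(); print(st["time"],st["tool_pos"]-p,st["contact_force"],st["width"])
```

```text
False
6.925 [ 7.45556652e-04  2.84612966e-04 -4.99824158e-07] [0.21894412 0.33149832 1.18473418] 0.060088160324072645
7.4667 [ 0.00059002 -0.0001836   0.00178703] [0.15266522 1.47934589 6.17222882] 0.011373863885303044
```

View pics/scene2.png

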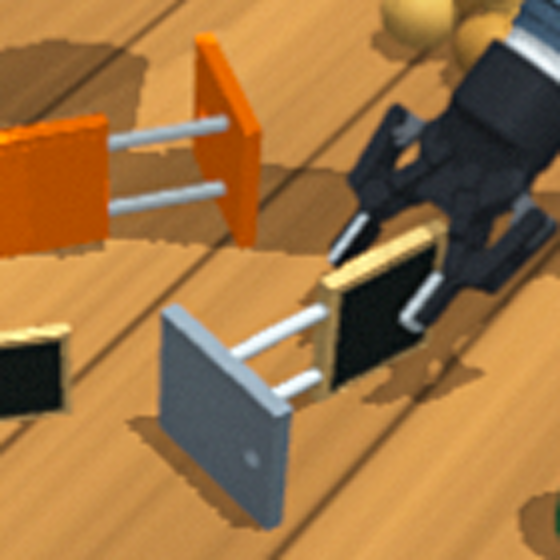

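The fingers straddle the panel's corner and the grip closed on 11.4 mm. Now I tip it up about the foot edge and lift.

```bash
python3 - <<'E'
from h import *
for M,o in path():
    p,q=toolpose(M,o,G,TAU,1); arm.move_linear(p,q,v=.12)
    st=arm.read_state(); print(round(st["time"],2),st["contact_force"].round(1),st["wrist_torque"].round(2),round(st["width"],4))
M=Mphi(np.radians(65),-BA+.05); p,q=toolpose(M,np.array([.525,0.0,.075]),G,TAU,1); arm.move_linear(p,q,v=.12)
st=arm.read_state(); print(round(st["time"],2),st["contact_force"].round(1),st["wrist_torque"].round(2),round(st["width"],4))
overlay(arm.get_image("scene"),M,np.array([.525,0.0,.075]),[FOOT,PANEL],"s3",(240,60,400,220),2.4)
overlay(arm.get_image("top"),M,np.array([.525,0.0,.075]),[FOOT,PANEL],"t3",(180,120,340,280),2.4)
E
cd pics; python3 -c "
import cv2,numpy as np
cv2.imwrite('c3.png',np.vstack([cv2.imread('s3.png'),cv2.imread('t3.png')])[:, :][::1]) if 0 else None"
```

```text
7.92 [ 0.3  0.9 -2.1] [ 1.03 -0.25 -0.03] 0.0111
8.35 [ 0.6  0.5 -3.3] [ 0.72 -0.16  0.02] 0.0118
8.78 [-0.  -0.  -3.4] [ 0.47 -0.08  0.  ] 0.0111
9.2 [ 0.5  0.3 -2.9] [ 0.14 -0.07 -0.04] 0.0111
9.62 [ 0.3 -0.3 -3.2] [-0.16  0.04  0.01] 0.0112
10.28 [ 0.2 -0.  -2.5] [-0.31  0.16 -0.02] 0.0115
```

View pics/s3.png

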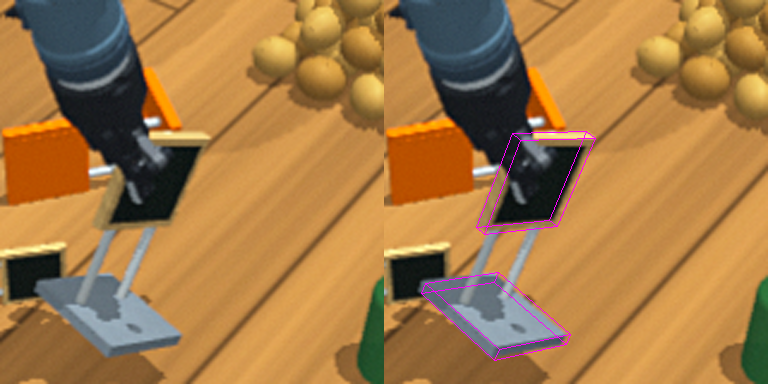

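View pics/t3.png

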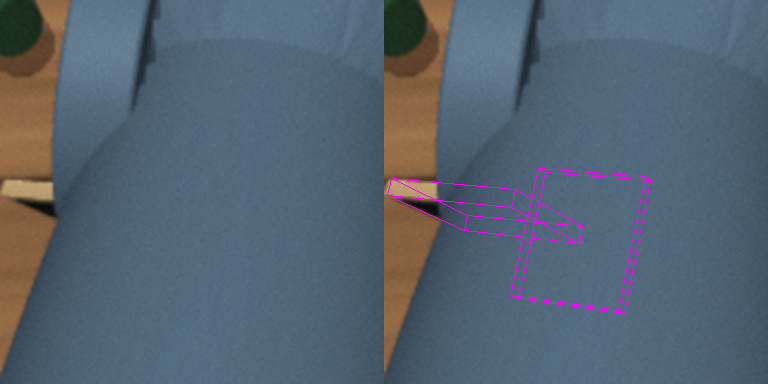

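The board is held as predicted, with the wireframe within about 2 px and no slip. I carry it over the plate.

Run:
```python
from h import *
for ph,dy,yaw,h in((72,.2,-.18,.075),(80,.1,-.15,.065),(87,.035,MY,.055),(90,0,MY,.05)):
    M=Mphi(np.radians(ph),yaw); o=MO+[-.02*dy/.2,dy,h]; p,q=toolpose(M,o,G,TAU,1); arm.move_linear(p,q,v=.15)
arm.wait(.3)
st=arm.read_state(); print(round(st["time"],2),st["tool_pos"]-p,st["contact_force"].round(1),st["wrist_torque"].round(2),round(st["width"],4))
s=arm.get_image("scene"); t=arm.get_image("top")
overlay(s,M,o,[FOOT,PANEL],"s4",(150,200,280,360),3)
overlay(t,M,o,[FOOT,PANEL],"t4",(340,120,470,260),3)
save(arm.get_image("wrist"),"w4")
for n in("scene","top"):
  for th in("foot_hole","panel_top","pin_tip","mount","board"):
    print(n,th,[(round(d["p"],2),np.round(d["at"],4).tolist()) for d in arm.place_of(th,n) if d["at"][1]<-.2])
print("exp",o,o+M@[.035,0,0],o+M@[-.015,0,.19])
```

```text
13.73 [0.00026875 0.0008666  0.00099665] [ 0.2 -0.5 -2.2] [-0.97  0.19  0.02] 0.0113
scene foot_hole [(0.69, [0.5817, -0.3114, 0.049])]
scene panel_top [(0.96, [0.5382, -0.3008, 0.2408])]
scene pin_tip [(0.76, [0.5874, -0.3099, 0.0185])]
scene mount [(0.55, [0.5499, -0.3058, 0.001])]
scene board [(0.74, [0.5489, -0.3125, 0.0562])]
top foot_hole [(0.87, [0.5853, -0.3173, 0.0506])]
top panel_top [(0.78, [0.5362, -0.3011, 0.2404]), (0.39, [0.5827, -0.3153, 0.052])]
top pin_tip []
top mount []
top board [(0.85, [0.552, -0.3092, 0.0525])]
exp [ 0.5499 -0.3054  0.05  ] [ 0.58466031 -0.30948914  0.05      ] [ 0.53500273 -0.30364751  0.24      ]
```

View pics/s4.png

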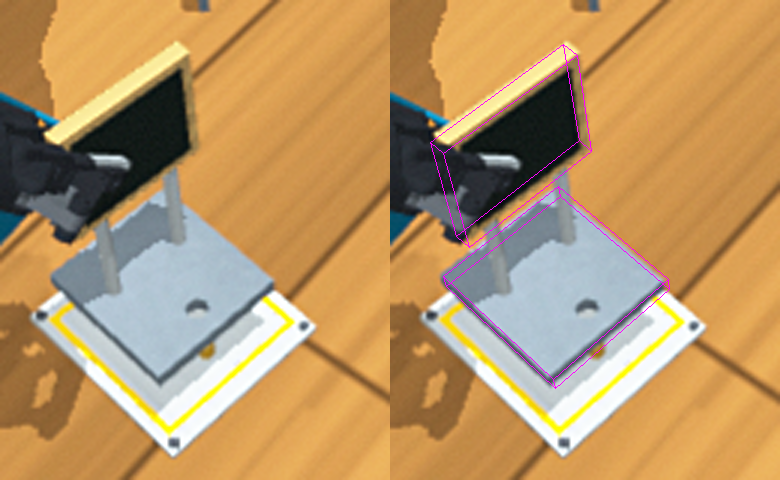

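View pics/t4.png

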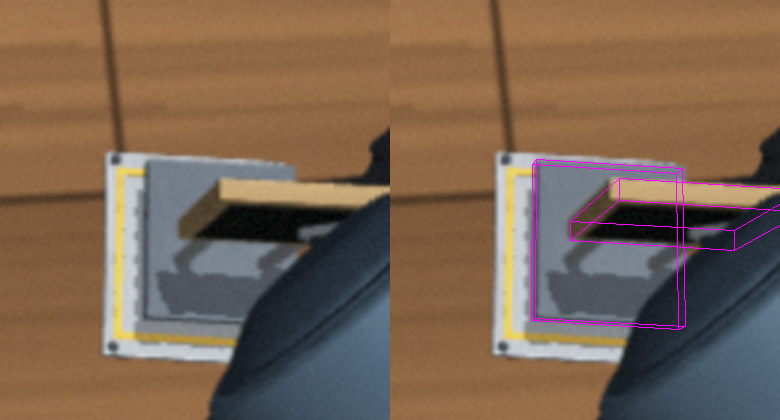

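View pics/w4.png

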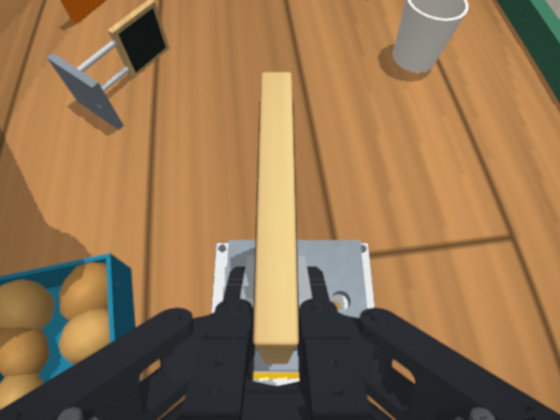

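Run:
```python
from h import *
s=arm.get_image("scene"); t=arm.get_image("top")
save(s,"s5",(155,205,265,355),5); save(s,"s5b",(155,205,265,285),7);save(s,"s5c",(155,255,265,355),6)
save(t,"t5",(370,165,470,245),7)
```

```text
(no output)
```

View pics/s5b.png

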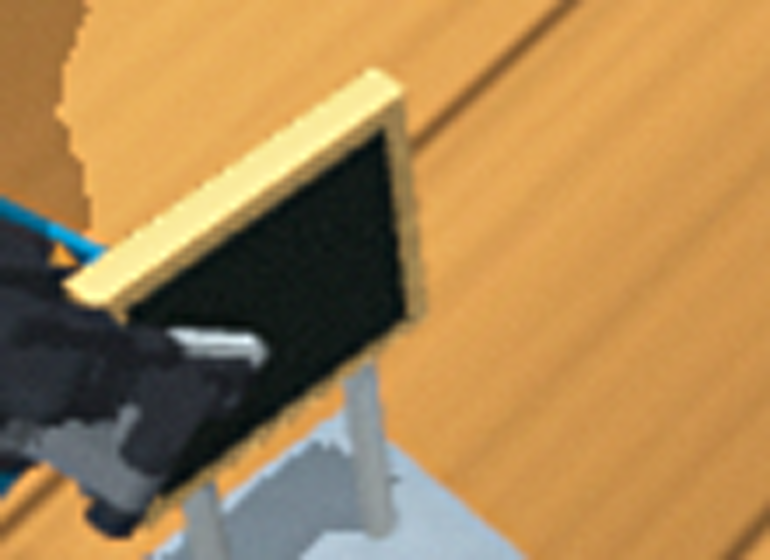

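View pics/s5c.png

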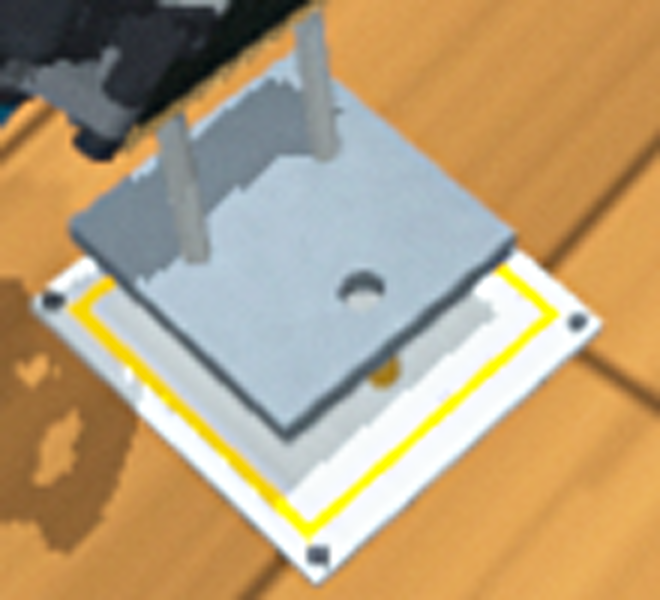

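View pics/t5.png

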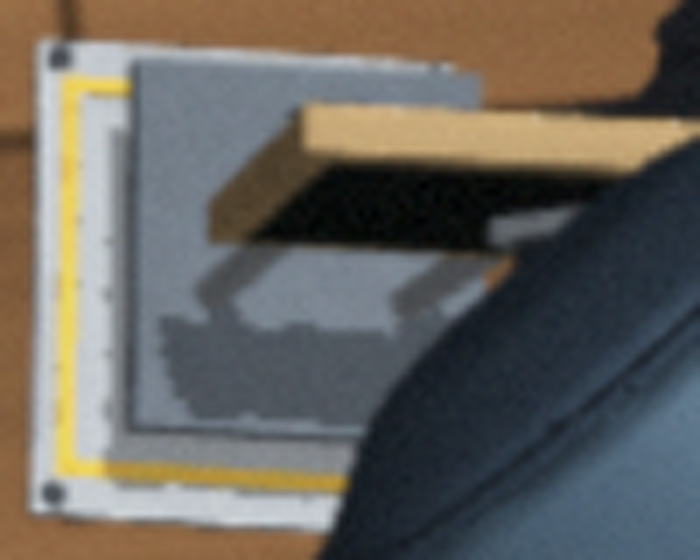

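```bash
cat > fit2.py <<'E'
from h import *
from scipy.optimize import least_squares
s=arm.get_image("scene"); t=arm.get_image("top")
def px(l,o,k): return np.array(l)/k+np.array(o)-.5
A=lambda l: np.array(l)/1e3
S1=[((-21,50,190),(373,68)),((-9,50,190),(406,93)),((-21,-50,190),(66,285)),((-9,50,95),(422,315))]
S2=[((55,-50,12),(286,428)),((55,-50,0),(288,442)),((55,50,12),(517,236)),((55,50,0),(515,252)),((-55,-50,12),(70,228)),((35,0,12),(361,290))]
T1=[((-9,50,190),(305,103)),((-21,50,190),(300,157)),((-9,50,95),(211,200)),((-21,50,95),(212,240)),((55,50,12),(137,60)),((55,-50,12),(482,75)),((-55,50,12),(130,425)),((-55,50,0),(128,433))]
bS=A([a for a,_ in S1+S2]); bs=np.r_[px([b for _,b in S1],(155,205),7),px([b for _,b in S2],(155,255),6)]
bT=A([a for a,_ in T1]); bt=px([b for _,b in T1],(370,165),7)
mP=A([[75,65,6],[75,-65,6],[-75,-65,6],[-75,65,6],[35,0,20],[75,65,6],[-75,65,6]])
mt=np.r_[px([(62,65),(298,78),(302,347),(58,331),(187,132)],(360,155),4),px([(38,40),(32,512)],(370,165),7)]
mS=A([[-75,65,6],[75,65,6],[75,-65,6],[-75,-65,6],[35,0,20],[75,65,6],[75,-65,6],[-75,-65,6]])
ms=np.r_[px([(156,24),(299,146),(159,275),(17,135),(190,158)],(155,260),3),px([(602,322),(316,583),(33,306)],(155,255),6)]
Mk=Mphi(np.pi/2,MY); ok=MO+[0,0,.051]
def res(p):
    Mm=R.from_euler("z",p[2]).as_matrix(); om=[p[0],p[1],0]; Mb=Mk@R.from_rotvec(p[6:9]).as_matrix(); ob=ok+p[3:6]; st,ss=p[9:11],p[11:13]
    return np.r_[(proj(t,mP@Mm.T+om)+st-mt).ravel(),(proj(s,mS@Mm.T+om)+ss-ms).ravel(),(proj(t,bT@Mb.T+ob)+st-bt).ravel(),(proj(s,bS@Mb.T+ob)+ss-bs).ravel(),p[9:],p[3:6]/.005,p[6:9]/.05]
for loss in("linear","soft_l1"):
    r=least_squares(res,np.r_[MO[:2],MY,np.zeros(10)],loss=loss,f_scale=.5); p=r.x; f=r.fun
    cov=np.linalg.inv(r.jac.T@r.jac)*.25
    Mb=Mk@R.from_rotvec(p[6:9]).as_matrix(); ob=ok+p[3:6]
    pin=np.array([p[0],p[1],0])+R.from_euler("z",p[2]).as_matrix()@[.035,0,.02]
    hole=ob+Mb@[.035,0,0]
    print(p.round(4)); print("pin",pin,"hole",hole,"d(mm)",((hole-pin)*1e3).round(2),"std",(np.sqrt(np.diag(cov))[:9]*1e3).round(2))
print(f.reshape(-1)[:-10].reshape(-1,2).round(1).tolist())
E
python3 fit2.py
```

```text
[ 5.500e-01 -3.048e-01 -1.169e-01 -1.100e-03 -2.300e-03 -1.900e-03
 -3.260e-02  6.000e-04  3.800e-03  1.660e-01 -6.368e-01 -7.457e-01
 -3.920e-02]
pin [ 0.58475885 -0.30885658  0.02      ] hole [ 0.58358865 -0.31160964  0.04902841] d(mm) [-1.17 -2.75 29.03] std [0.79 0.76 3.04 0.78 0.75 0.64 2.92 3.22 4.53]
[ 5.502e-01 -3.048e-01 -1.171e-01 -9.000e-04 -2.300e-03 -1.900e-03
 -3.270e-02  8.000e-04  3.600e-03  1.640e-01 -5.454e-01 -8.028e-01
 -4.510e-02]
pin [ 0.5849618 -0.3089048  0.02     ] hole [ 0.58374195 -0.31164415  0.04905156] d(mm) [-1.22 -2.74 29.05] std [1.24 0.93 3.74 1.2  0.97 0.85 4.   4.07 6.  ]
[[-0.1, -0.7], [0.2, -0.4], [0.2, 0.3], [-0.1, 0.7], [0.2, 0.4], [-0.0, -0.2], [-0.1, 0.3], [0.4, -0.4], [0.9, -0.0], [-0.1, 0.2], [-0.8, 0.4], [0.1, 1.2], [0.2, -0.0], [0.3, -0.3], [-0.6, -0.6], [0.2, -0.1], [1.0, -0.6], [-0.7, 0.2], [-0.9, 0.8], [-0.1, -0.3], [-0.3, -0.2], [0.7, 0.3], [-0.3, 0.1], [0.1, -0.4], [-0.1, -0.5], [-0.5, -0.2], [1.2, 0.6], [-0.1, 0.2], [0.2, 1.1], [-0.3, -0.3], [0.3, 0.4], [-0.7, -0.6], [0.2, 0.3]]
```

The fit shows the board leaning 0.033 rad about its own x, with the hole 1.2/2.7 mm off the pin. I correct this in-hand pose and re-check lower down.

```bash
cat >> h.py <<'E'
import json
def T4(M,o): T=np.eye(4); T[:3,:3]=M; T[:3,3]=o; return T
# actual board pose when the tool was commanded to nominal upright at MO+0.05
def inhand():
    p,q=toolpose(Mphi(np.pi/2,MY),MO+[0,0,.05],G,TAU,1)
    Tt=T4(R.from_quat(q).as_matrix(),p)
    Tb=T4(Mphi(np.pi/2,MY)@R.from_rotvec([-.0327,.0007,.0037]).as_matrix(),MO+np.array([-.001,-.0023,.0491]))
    return np.linalg.inv(Tb)@Tt
MM=np.array([.5501,-.3048,0]); MMY=-.117
def cmd(h,off=(0,0),yaw=0,roll=0):
    Tb=T4(R.from_euler("z",MMY+yaw).as_matrix()@R.from_rotvec([roll,0,0]).as_matrix(),MM+[off[0],off[1],h]); T=Tb@inhand()
    return T[:3,3],R.from_matrix(T[:3,:3]).as_quat()
E
python3 - <<'E'
from h import *
p,q=cmd(.030); arm.move_linear(p,q,v=.04); arm.wait(.3)
st=arm.read_state(); print(round(st["time"],2),(st["tool_pos"]-p).round(4),st["contact_force"].round(1),st["wrist_torque"].round(2))
s=arm.get_image("scene"); t=arm.get_image("top")
M=R.from_euler("z",MMY).as_matrix(); o=MM+[0,0,.03]
overlay(s,M,o,[FOOT,PANEL],"s6",(155,210,265,350),3.5)
save(s,"s6c",(155,255,265,355),6); save(s,"s6b",(155,205,265,285),7); save(t,"t6",(370,165,470,245),7)
E
```

```text
15.53 [ 0.0001 -0.      0.0004] [ 0.4  0.7 -2.9] [-0.95  0.18 -0.02]
```

View pics/s6.png

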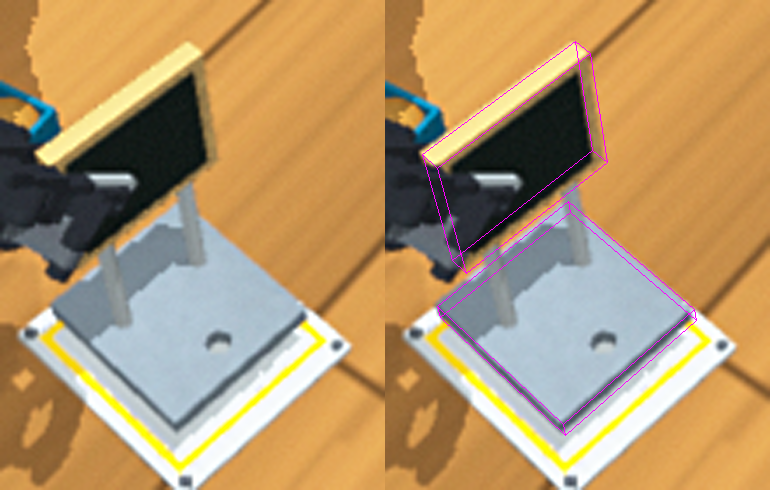

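View pics/s6c.png

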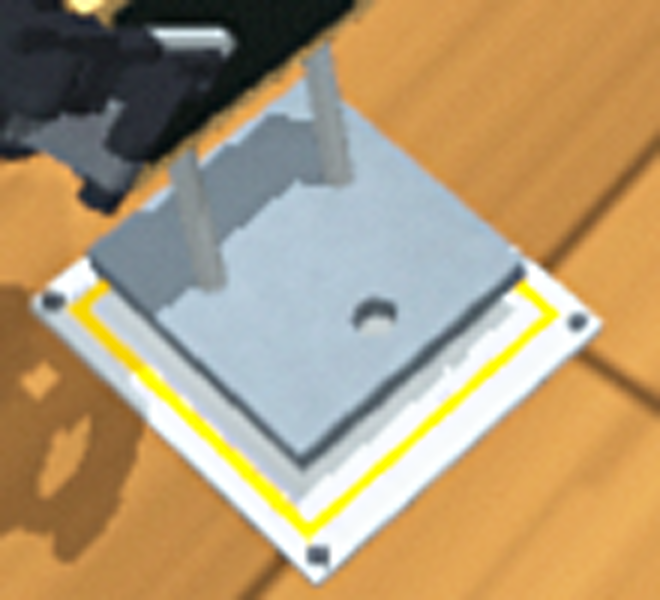

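View pics/t6.png

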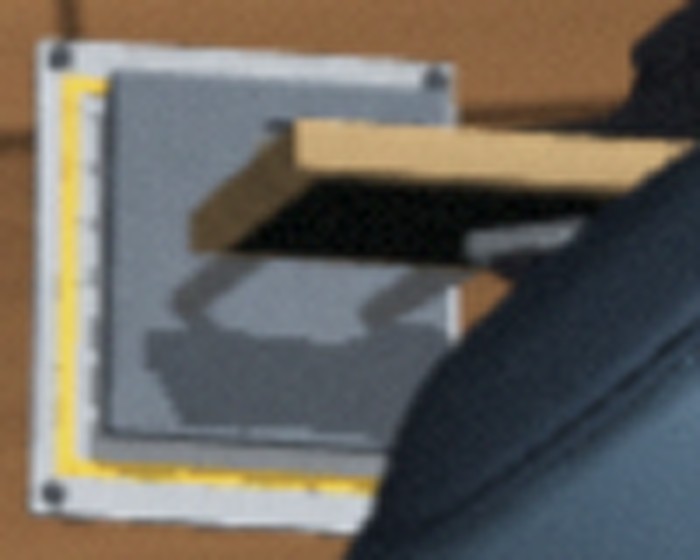

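View pics/s6b.png

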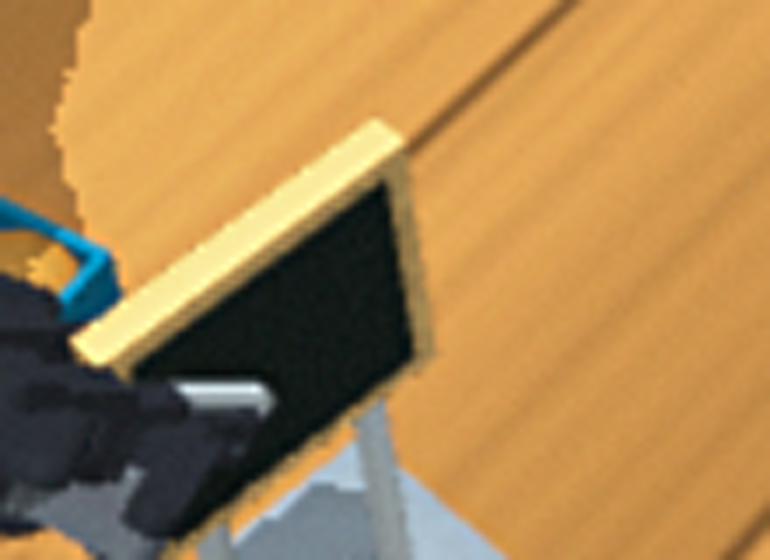

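```bash
python3 - <<'E'
src=open('fit2.py').read().split('\n')
out=[]
for l in src:
    if l.startswith('S1='): l='S1=[((-21,50,190),(375,118)),((-9,50,190),(407,143)),((-21,-50,190),(68,340)),((-9,50,95),(430,352))]'
    if l.startswith('S2='): l='S2=[((55,-50,12),(301,456)),((55,-50,0),(304,470)),((55,50,12),(524,265)),((55,50,0),(522,281)),((-55,-50,12),(90,254)),((35,0,12),(375,315))]'
    if l.startswith('T1='): l='T1=[((-9,50,190),(296,121)),((-21,50,190),(297,167)),((-9,50,95),(190,215)),((-21,50,95),(194,250)),((55,50,12),(112,70)),((-55,50,12),(106,432)),((-55,50,0),(103,438))]'
    if l.startswith('Mk='): l='Mk=R.from_euler("z",MMY).as_matrix(); ok=MM+[0,0,.03]'
    out.append(l)
open('fit3.py','w').write('\n'.join(out))
E
python3 fit3.py
```

```text
[ 5.499e-01 -3.051e-01 -1.169e-01 -2.000e-04 -3.000e-04  4.000e-04
 -4.000e-04 -0.000e+00 -2.800e-03  1.540e-02 -6.624e-01 -6.213e-01
 -1.146e-01]
pin [ 0.58467772 -0.30915233  0.02      ] hole [ 0.58466866 -0.30932553  0.03035604] d(mm) [-1.000e-02 -1.700e-01  1.036e+01] std [0.79 0.76 3.04 0.8  0.78 0.68 3.11 3.35 5.01]
[ 5.499e-01 -3.051e-01 -1.170e-01 -2.000e-04 -4.000e-04  4.000e-04
 -1.100e-03  2.000e-04 -1.300e-03 -1.500e-03 -6.818e-01 -6.017e-01
 -7.320e-02]
pin [ 0.58466336 -0.30921124  0.02      ] hole [ 0.58465417 -0.30928346  0.03034717] d(mm) [-1.000e-02 -7.000e-02  1.035e+01] std [1.22 0.85 3.74 1.19 0.93 0.87 3.96 3.89 6.63]
[[-0.1, -0.7], [0.1, -0.5], [0.2, 0.3], [-0.1, 0.7], [0.2, 0.3], [-0.0, -0.2], [-0.1, 0.3], [0.4, -0.4], [0.9, -0.0], [-0.1, 0.2], [-0.8, 0.4], [0.1, 1.2], [0.2, -0.0], [0.2, -0.3], [-0.6, -0.6], [0.1, -0.3], [-0.0, 0.1], [-0.3, -0.3], [-0.9, 0.9], [0.3, 0.0], [0.6, 0.0], [-0.3, 0.1], [-0.0, -0.3], [-0.2, -0.4], [0.0, 0.2], [1.2, 0.8], [-0.3, 0.2], [-0.1, 0.8], [0.3, -1.0], [0.9, -0.5], [-1.1, -0.2], [-0.1, 0.6]]
```

The hole is now within 0.2 mm of the pin and the lean is gone. I lower it gently, watching the force.

Run:
```python
from h import *
for h in (.014,.0045):
    p,q=cmd(h); hit=arm.move_linear(p,q,v=.02,threshold=6)
    st=arm.read_state(); print(h,hit,round(st["time"],2),((st["tool_pos"]-p)*1e3).round(1),st["contact_force"].round(1),st["wrist_torque"].round(2))
    if hit: break
save(arm.get_image("scene"),"s7",(155,215,265,355),5)
```

```text
0.014 False 16.68 [ 0.  -0.   0.1] [-0.2  0.1 -2.4] [-0.96  0.17 -0.02]
0.0045 True 17.11 [ 0.2 -0.3  1.5] [ 0.9 -2.3  5.9] [-0.36 -0.02 -0.17]
```

View pics/s7.png

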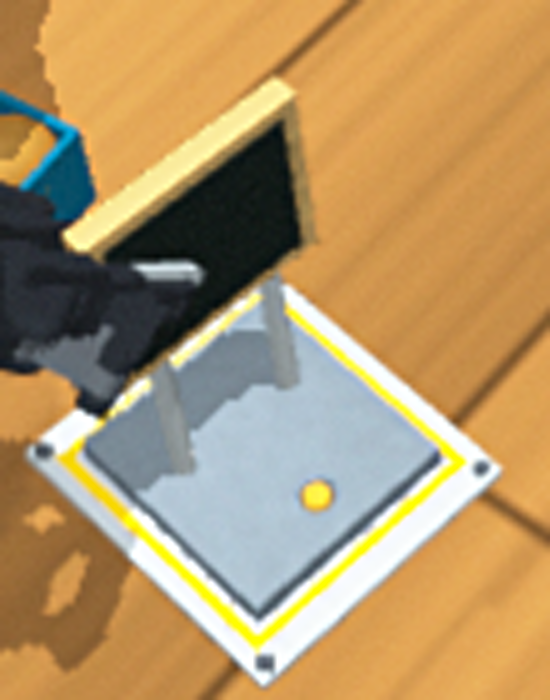

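The pin's brass top shows through the hole at (315,495), the foot sits inside the yellow line, and contact came at the expected 6 mm height. I release and back off.

Run:
```python
from h import *
arm.grip(.05)
st=arm.read_state(); p=st["tool_pos"]; d=R.from_quat(st["eef_rot"]).as_matrix()[:,2]; print(st["contact_force"].round(1),st["width"])
for b in(.15,.12,.1,.08):
    try: arm.move_linear(p-b*d,v=.1); print("back",b); break
    except arm.Unreachable: print("no",b)
arm.wait(.3)
st=arm.read_state(); print(round(st["time"],2),st["contact_force"].round(1))
M=R.from_euler("z",MMY).as_matrix(); o=MM+[0,0,.006]
overlay(arm.get_image("scene"),M,o,[FOOT,PANEL],"s8",(155,215,265,355),3.5)
save(arm.get_image("scene"),"s8f"); overlay(arm.get_image("top"),M,o,[FOOT,PANEL],"t8",(360,150,470,260),3.5)
```

```text
[ 0.2  0.  -0.3] 0.04986539311944071
no 0.15
no 0.12
no 0.1
no 0.08
17.92 [ 0.4  0.2 -0.2]
```

View pics/s8.png

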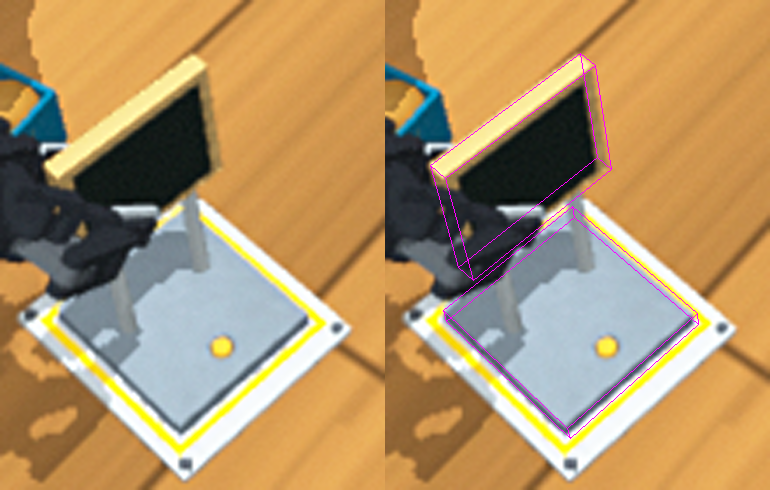

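View pics/s8f.png

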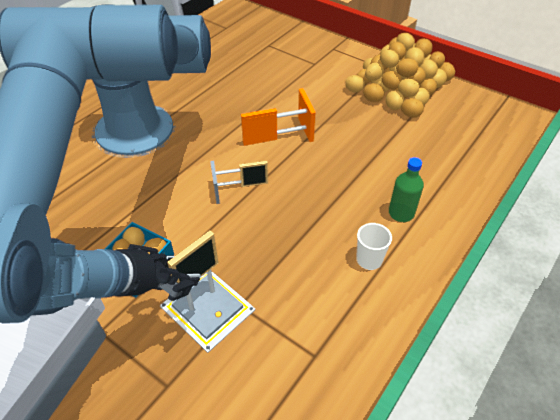

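View pics/t8.png

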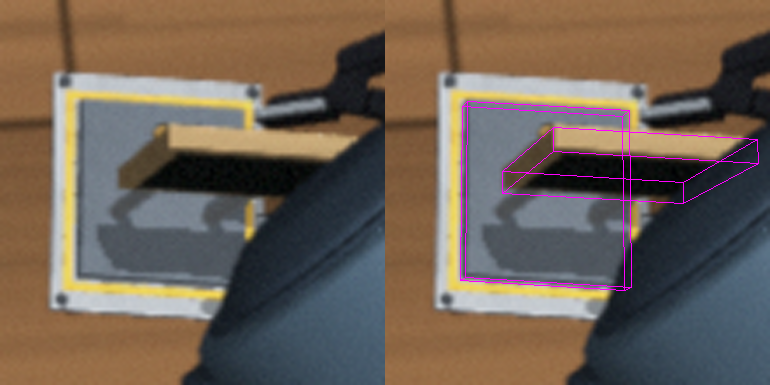

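Run:
```python
from h import *
st=arm.read_state(); p=st["tool_pos"]; q=st["eef_rot"]; d=R.from_quat(q).as_matrix()[:,2]; x=R.from_quat(q).as_matrix()[:,0]
by=R.from_euler("z",MMY).as_matrix()[:,1]
for b in(.02,.04,.05,.06): print("axis",b,arm.inverse_kinematics(p-b*d,q) is not None)
for b in(.03,.05,.07,.1):
  for up in(0,.02,.05):
    for dt in(0,10,20,30,40):
      # rotate about tool x to increase tau (point more downward)
      for sg in(1,):
        Rn=R.from_rotvec(np.radians(-dt)*x)*R.from_quat(q); k=arm.inverse_kinematics(p-b*by+[0,0,up],Rn.as_quat())
        if k is not None: print(b,up,dt,Rn.as_matrix()[:,2].round(2),k.round(2))
```

```text
axis 0.02 True
axis 0.04 True
axis 0.05 True
axis 0.06 False
0.03 0 0 [ 0.08  0.7  -0.71] [-0.93  1.11  0.89  1.97  0.51  0.6 ]
0.03 0 10 [ 0.07  0.57 -0.82] [-0.89  0.94  0.65  1.73  0.42  0.7 ]
0.03 0 20 [ 0.05  0.42 -0.91] [-0.84  0.8   0.46  1.53  0.32  0.8 ]
0.03 0 30 [ 0.03  0.26 -0.97] [-0.79  0.68  0.3   1.35  0.2   0.89]
0.03 0 40 [ 0.01  0.08 -1.  ] [-0.73  0.59  0.16  1.19  0.07  0.96]
0.03 0.02 0 [ 0.08  0.7  -0.71] [-0.93  1.11  0.94  2.03  0.51  0.6 ]
0.03 0.02 10 [ 0.07  0.57 -0.82] [-0.89  0.93  0.69  1.78  0.42  0.7 ]
0.03 0.02 20 [ 0.05  0.42 -0.91] [-0.84  0.79  0.5   1.58  0.32  0.8 ]
0.03 0.02 30 [ 0.03  0.26 -0.97] [-0.79  0.67  0.34  1.4   0.2   0.89]
0.03 0.02 40 [ 0.01  0.08 -1.  ] [-0.73  0.58  0.19  1.24  0.07  0.96]
0.03 0.05 0 [ 0.08  0.7  -0.71] [-0.93  1.12  1.04  2.11  0.51  0.6 ]
0.03 0.05 10 [ 0.07  0.57 -0.82] [-0.89  0.93  0.76  1.85  0.42  0.7 ]
0.03 0.05 20 [ 0.05  0.42 -0.91] [-0.84  0.79  0.56  1.65  0.32  0.8 ]
0.03 0.05 30 [ 0.03  0.26 -0.97] [-0.79  0.67  0.4   1.47  0.2   0.89]
0.03 0.05 40 [ 0.01  0.08 -1.  ] [-0.73  0.57  0.25  1.31  0.07
[... 1812 characters left out ...]
39  0.64]
0.1 0 20 [ 0.05  0.42 -0.91] [-0.91  0.93  0.71  1.68  0.3   0.73]
0.1 0 30 [ 0.03  0.26 -0.97] [-0.86  0.78  0.49  1.45  0.19  0.81]
0.1 0 40 [ 0.01  0.08 -1.  ] [-0.81  0.67  0.3   1.26  0.07  0.88]
0.1 0.02 10 [ 0.07  0.57 -0.82] [-0.95  1.15  1.15  2.05  0.39  0.64]
0.1 0.02 20 [ 0.05  0.42 -0.91] [-0.91  0.93  0.77  1.73  0.3   0.73]
0.1 0.02 30 [ 0.03  0.26 -0.97] [-0.86  0.78  0.53  1.5   0.19  0.81]
0.1 0.02 40 [ 0.01  0.08 -1.  ] [-0.81  0.66  0.34  1.3   0.07  0.88]
0.1 0.05 20 [ 0.05  0.42 -0.91] [-0.91  0.94  0.86  1.81  0.3   0.73]
0.1 0.05 30 [ 0.03  0.26 -0.97] [-0.86  0.78  0.6   1.58  0.19  0.81]
0.1 0.05 40 [ 0.01  0.08 -1.  ] [-0.81  0.65  0.4   1.38  0.07  0.88]
```

Run:
```python
from h import *
st=arm.read_state(); p=st["tool_pos"]; q=st["eef_rot"]; d=R.from_quat(q).as_matrix()[:,2]; x=R.from_quat(q).as_matrix()[:,0]
by=R.from_euler("z",MMY).as_matrix()[:,1]
def r(dt): return (R.from_rotvec(np.radians(-dt)*x)*R.from_quat(q)).as_quat()
arm.move_linear(p-.04*d,v=.08)
for b,up,dt in((.07,.035,10),(.1,.05,20)):
    print(arm.move_linear(p-b*by+[0,0,up],r(dt),v=.1,threshold=8))
arm.wait(.3)
st=arm.read_state(); print(round(st["time"],2),st["contact_force"].round(1))
M=R.from_euler("z",MMY).as_matrix(); o=MM+[0,0,.006]
s=arm.get_image("scene")
overlay(s,M,o,[FOOT,PANEL],"s9",(140,205,260,355),3.2)
for n in("scene","top"):
  arm.get_image(n)
  for th in("foot_hole","panel_top","board","pin_tip","cup","bottle","punnet"):
    print(n,th,[(round(e["p"],2),np.round(e["at"],4).tolist()) for e in arm.place_of(th,n) if e["at"][1]<-.2 or th in("cup","bottle")])
```

```text
False
False
20.07 [-0.2  1.  -0.4]
scene foot_hole [(0.62, [0.5865, -0.3085, 0.0041])]
scene panel_top [(0.66, [0.537, -0.3027, 0.1951])]
scene board [(0.9, [0.55, -0.3096, 0.008])]
scene pin_tip [(0.81, [0.587, -0.3093, 0.0176])]
scene cup [(0.94, [0.7564, 0.0087, -0.0034])]
scene bottle [(0.56, [0.7574, 0.1701, -0.0033])]
scene punnet [(0.56, [0.3507, -0.3219, 0.0009])]
top foot_hole [(0.92, [0.5846, -0.3133, 0.0055])]
top panel_top [(0.65, [0.5403, -0.3036, 0.1947])]
top board [(0.86, [0.5494, -0.3066, 0.0065])]
top pin_tip [(0.96, [0.5874, -0.3112, 0.0228])]
top cup [(0.83, [0.7587, 0.0048, -0.0039])]
top bottle [(0.66, [0.7494, 0.1709, -0.0029])]
top punnet []
```

View pics/s9.png

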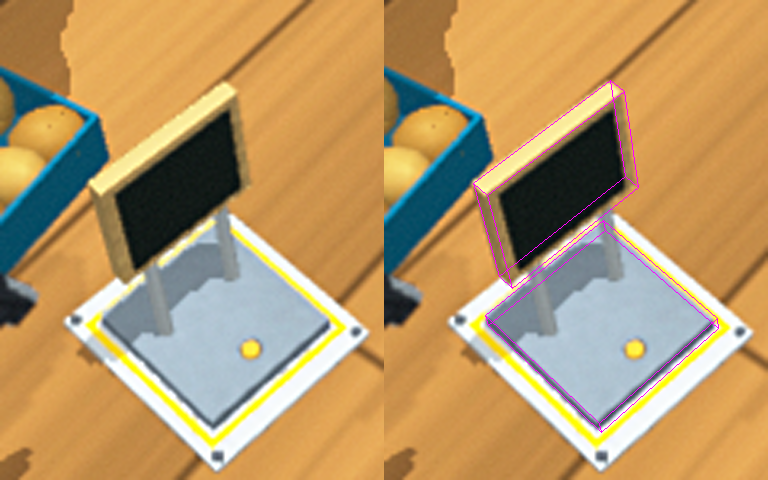

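The board stands upright with the pin through the hole at crop (250,349) and the foot inside the outline. The gripper is clear, and the cup, bottle and punnet haven't moved. I hand the job in.

```bash
python3 -c "
from plant import arm
arm.close_job(); print(arm.read_state()['time'])"
```

```text
the job is handed in; nothing more can be done
the job is handed in; nothing more can be done
```

The price board is standing upright on the mounting plate with its foot hole over the pin, and I've handed the job in. It took about 20 s of the 45 s allowed; no verdict is reported.

**What I did:**
- I picked out the larger grey-footed stand, not the orange one or the small grey one.
- I gripped it by a corner of the panel, tipped it up and carried it over the plate.
- With the board held above the pin, the cameras showed a 0.033 rad lean and the hole about 3 mm off, so I corrected both.
- I lowered it slowly with a 6 N stop. It made contact at about the expected 6 mm height, and I let go and backed away.

**Last checks:**
- **Board:** the model outline matches the board to about 1–2 pixels in the scene view. The pin's top shows in the hole, and the foot lies inside the yellow line.
- **Forces:** the tool force was about 1 N with the gripper clear.
- **Cup and bottle:** the networks place them within about 5 mm of their starting positions, which is their normal noise.
- **Punnet:** the scene camera also puts it within about 5 mm of where it started. The top camera did not report it.
- **Hole and pin:** the networks put them 0.9 mm apart from the scene camera and 3.5 mm from the top camera. Both are within the networks' 4 mm accuracy, so neither proves the fit. My own image fit gave about 0.2 mm just before lowering, and the pin is in the hole.

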